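# Put the transformer kit away

### The arm

A 7-joint arm with a two-finger parallel gripper is mounted at the origin on the work surface. World frame = base frame: x ahead of the robot, y to its left, z up, the work surface at z = 0. Lengths are in m, angles in rad, forces in N, time in s.
With the tool pointing down it reaches from about 0.425 to 0.925 m from the base axis. Payload 6.8 kg.
Tool frame: the origin (TCP) lies midway between the tips of the shut fingers; the grasp point (between the pads) lies 19 mm behind it; z points along the fingers, y is the line along which they close (so a half turn about z gives the same grasp; the last joint's range is limited). The gripper opens to 85 mm and grips with 20 to 120 N. Pads are 22 mm wide; open, the fingers measure 114 mm over their backs; the gripper's body (76 mm by 85 mm) begins 54 mm behind the grasp point. The pads swing forward as they close: fully open they stand 13 mm farther back than shut.
Start: joints at [-1.319, 0.477, 0.022, 1.555, -0.011, 1.109, -0.083], TCP at [0.238, 0.632, 0.193] pointing down, gripper open.
Joint ranges: [-2.96, 2.96], [-0.34, 2.1], [-1.41, 1.46], [0.24, 2.44], [-1.37, 4.51], [0.17, 1.92], [-2.96, 2.96]. Speed limits (rad/s): [2.39, 2.39, 3.14, 3.14, 3.14, 3.14, 3.14].

### API

Orientations are given as a unit quaternion [w, x, y, z].
In Python, from station import bot, imaging gives the robot as it stands.
- The arm moves only by the tool move_arm, never from a script. Its argument "commands" is a list that holds one entry, the list of rows, each a list of 7 numbers: the shift along the tool's x, y, z in m, then the turn, a rotation vector about the tool's x, y, z in degrees, then the finger opening in m, from 0 to 0.0854. In form: [[[x, y, z, rx, ry, rz, grip], ...]]. A call has 1 to 20 rows; each row shifts and turns the commanded pose from where the row before left it, along the tool's axes as they then stand; what a row does not reach is not made up. A row lasts 1/8 s, in which the tool goes at most 62.5 mm and 10.7 degrees, less where a joint would pass 70% of its speed; a pose out of reach is approached as far as the arm can. A call is refused whole if a number of a shift passes 0.0625 or a number of a turn 10.7, either way. A call with a gripper value outside its range is refused whole. The fingers move at their own pace and stop on an object; "squeeze" is the grip in N (left out, the last holds). Time passes only in rows, so rows that do not move let the fingers close. It gives the time, the measured TCP pose, the force, the opening and the grip force at its end, in the units of the state.
- bot.get_obs(): the state, without advancing time (a new reading comes with each control period).
- imaging.read_camera(name): name is "scene" or "top" or "wrist"; returns the picture (420x560x3 uint8, red, green, blue); there is no depth.
- imaging.calibration(name): a dict with "intrinsics" (3x3 intrinsics, pixels), "extrinsics" (4x4, takes a point from camera to world coordinates); the wrist camera has in their place "mount" (4x4, takes a point from camera to tool coordinates, whose origin is the TCP and whose axes are the flange's). Camera axes: x right, y down, z forward; pixel columns grow to the right and rows downward; lengths in m; the calibration is good to about 2 mm. A picture is of the moment at which its call begins: read the wrist's pose just before it. calibration takes no time and is no camera call.
- bot.hand_in(): hands the job in; it is judged then, once.
The state is a dict: "t": time; "q": joint angles; "joint_vel": joint speeds; "joint_torque": joint torques, N m; "eef_pos": TCP position; "tool_rot": TCP orientation; "contact_force": force on the tool from outside, world axes, zero at the start; "torque": the same for the moment, N m; "gripper_width": opening from 0.0 (shut) to 1.0 (fully open); "grasp_force": force on a finger pad.
Only numpy, scipy, OpenCV 4.12 (cv2) and the standard library are available. Lean on these libraries where they do the work, as an engineer would, in place of code of your own. Each camera call takes 0.05 s, during which the arm holds its last target. There are 200 camera calls.

### The job

Put the transformer kit away for the next class: slip the three coils over the post of the coil stand, the largest at the bottom, then the middle one, the smallest on top, each lying flat on the one below. Stand the two clear plug-in modules upright on the floor of the divided box, one to a cell: the oblong module in the long cell, the square one in the short cell. Let go of everything, and leave the multimeter and the screwdriver where they lie.

Things in the scene. Friction and masses are not known exactly. Their poses are not given: they have to be found in the camera images.
- coil_large_mid (a point): Loose coil bobbin, a round ring lying flat: black plastic flanges above and below a copper winding. The largest of three coils: outside diameter 66 mm, height 20 mm, round through hole 26 mm in diameter (flanges 4 mm thick), about 200 g. This point is its centre, on the hole's axis, 10 mm above its underside; z is along the axis, its yaw means nothing.
- coil_medium_mid (a point): Loose coil bobbin, a round ring lying flat: black plastic flanges above and below a copper winding. The middle one of three coils: outside diameter 52 mm, height 20 mm, round through hole 26 mm in diameter (flanges 4 mm thick), about 130 g. This point is its centre, on the hole's axis, 10 mm above its underside; z is along the axis, its yaw means nothing.
- coil_small_mid (a point): Loose coil bobbin, a round ring lying flat: black plastic flanges above and below a copper winding. The smallest of three coils: outside diameter 38 mm, height 20 mm, round through hole 26 mm in diameter (flanges 4 mm thick), about 70 g. This point is its centre, on the hole's axis, 10 mm above its underside; z is along the axis, its yaw means nothing.
- module_wide_mid (a point): Loose plug-in component module, a box of greyish clear plastic standing upright, the oblong one of two, with a small steel-and-copper transformer inside, white top plate, with a black bar on it. 60 mm long (its x) by 32 mm (its y), 55 mm tall (its z, up); about 100 g. This point is its centre, half-way up, 27.5 mm above its underside. It may start at any yaw.
- module_narrow_mid (a point): Loose plug-in component module, a box of greyish clear plastic standing upright, the one of two with a square footprint, with a blue capacitor inside, white top plate, with a black dot on it. 32 mm long (its x) by 32 mm (its y), 55 mm tall (its z, up); about 60 g. This point is its centre, half-way up, 27.5 mm above its underside. It may start at any yaw.
- stand: Coil stand fixed to the bench: round grey base, 84 mm in diameter, 6 mm thick, with one upright brass post at its centre, 14 mm in diameter, top 56 mm above the bench, its last 8 mm tapering to 6 mm. The post has 6 mm to spare all round in a coil. Three stacked coils reach 66 mm, so the top one covers the post. Origin on the bench under the post, z up.
- box: Open wooden box fixed to the bench, outside 144 (its x) x 60 (its y) x 28 mm high; walls and divider 4 mm thick, 28 mm high; floor 4 mm thick. One divider makes two cells: long, 80 x 52 mm inside, centred at x = -28 mm, y = 0; short, 52 x 52 mm, centred at x = +42 mm, y = 0. Origin on the bench under the box's centre, z up; yaw within 0.45 rad. A module in a cell stands 31 mm above the walls.
- multimeter: Bystander: yellow handheld multimeter lying on the bench, loose, 75 by 155 mm, 34 mm thick. Origin under its centre. To be left alone.
- screwdriver: Bystander: screwdriver lying on the bench, loose, 150 mm long along its x. To be left alone.
Things that resemble listed ones, but are neither listed nor needed, are in the scene too. What is shaped like the part that bears coil_small_mid but yellow is not meant.

How it is judged:
By the outcome, as a careful person would: the job done as asked, in the order asked, and still so for the second after the job is handed in, with the robot touching nothing.
It also fails if it takes over 128 s, if anything falls off the work surface, if the arm or the gripper's body presses on something with over 40 N, if the wrist force passes 120 N, or if a joint passes its speed limit or range.

## Working session

There is one attempt and no reset: what is moved stays moved. The work goes in short steps, Python scripts to look and compute and a tool call to move; the robot and the scene stay as the last step left them, time stands still between calls to the robot, and variables do not carry over. Pictures are saved under pics/ and viewed, at most 14 in all, crops included, and the job is handed in when it is done.

Besides the shell and the picture viewer there is one more tool, called as a command line: name --argument value ..., lists and objects as JSON in quotes. move_arm: Moves the arm, as the interface text tells. Its arguments: {"type":"object","properties":{"commands":{"type":"array","items":{"type":"array","items":{"type":"array","items":{"type":"number"}}}},"squeeze":{"type":"number"}},"required":["commands"]}

```bash
mkdir -p pics
python3 - <<'E'
from station import bot, imaging
import cv2,numpy as np
o=bot.get_obs();print(o)
for n in("scene","top","wrist"):
    im=imaging.read_camera(n);cv2.imwrite(f"pics/{n}0.png",im[:,:,::-1]);c=imaging.calibration(n)
    print(n,{k:np.round(v,4).tolist() for k,v in c.items()})
a=cv2.imread("pics/top0.png");cv2.imwrite("pics/top0b.png",cv2.resize(a,(800,600),interpolation=cv2.INTER_CUBIC))
E
```

```text
{'t': 0.0, 'q': array([-1.31909707,  0.47784722,  0.0223068 ,  1.55646693, -0.01147495,
        1.10926166, -0.08307133]), 'joint_vel': array([-6.07780167e-05,  8.27178029e-04,  8.78882749e-04,  8.65160801e-04,
        1.08644604e-03, -7.96094748e-04,  2.27343970e-05]), 'joint_torque': array([ 2.72472889e-04, -5.96447682e+01,  1.60764076e+00, -2.81199396e+01,
        1.25049221e-02,  9.05635301e-03,  2.01999927e-05]), 'eef_pos': array([0.23743223, 0.63115597, 0.192387  ]), 'tool_rot': array([-9.32524933e-05,  1.78886201e-01,  9.83869334e-01, -9.22943738e-04]), 'contact_force': array([-0.68387073,  0.20563985, -0.39912072]), 'torque': array([ 0.00386142, -0.01032995,  0.00398874]), 'grasp_force': 0.0, 'gripper_width': 1.0011783630272182}
scene {'intrinsics': [[482.453, 0.0, 284.6125], [0.0, 482.453, 212.6433], [0.0, 0.0, 1.0]], 'extrinsics': [[-0.7737, 0.4653, -0.43, 1.0826], [0.6334, 0.5525, -0.5418, 0.5722], [-0.0146, -0.6916, -0.7222, 0.8712], [0.0, 0.0, 0.0, 1.0]]}
top {'intrinsics': [[465.5925, 0.0, 274.9475], [0.0, 465.5925, 211.6861], [0.0, 0.0, 1.0]], 'extrinsics': [[-0.0143, -0.9987, 0.0499, 0.5255], [-0.9997, 0.0153, 0.0197, -0.0208], [-0.0204, -0.0496, -0.9986, 1.166], [0.0, 0.0, 0.0, 1.0]]}
wrist {'intrinsics': [[300.6621, 0.0, 285.0467], [0.0, 300.6621, 211.098], [0.0, 0.0, 1.0]], 'mount': [[0.0005, -0.9515, -0.3076, 0.0808], [1.0, 0.0005, 0.0003, 0.0002], [-0.0002, -0.3076, 0.9515, -0.1815], [0.0, 0.0, 0.0, 1.0]]}
```

View pics/top0b.png

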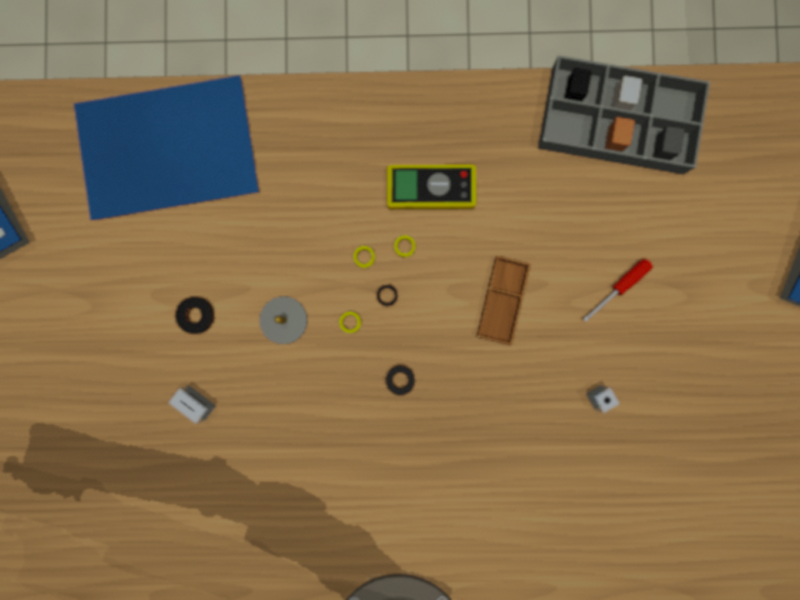

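View pics/scene0.png

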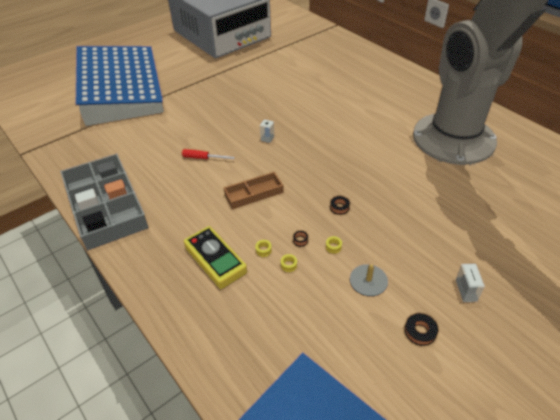

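Candidates (800x600 top view):
- **Small coil:** the black ring at (387,295). The yellow rings at (349,322), (364,256) and (404,246) are decoys.
- **Other coils:** medium (400,380), large (195,315).
- **Modules:** wide with bar (190,402), narrow with dot (603,400). The pieces in the grey tray at (620,120) are decoys.
- **Fixed things:** stand (283,320), box (503,300).

Next I measure these and check them in a close crop.

```bash
cat > h.py <<'E'
from station import bot, imaging
import cv2,numpy as np
from scipy.spatial.transform import Rotation as Rn
def rot(q): return Rn.from_quat([q[1],q[2],q[3],q[0]]).as_matrix()
def cam(name,o=None):
    c=imaging.calibration(name)
    if name=="wrist":
        T=np.eye(4);T[:3,:3]=rot(o["tool_rot"]);T[:3,3]=o["eef_pos"];E=T@c["mount"]
    else: E=c["extrinsics"]
    return np.array(c["intrinsics"]),np.array(E)
def px2w(uv,z,K,E):
    uv=np.atleast_2d(uv).astype(float)
    d=np.c_[uv,np.ones(len(uv))]@np.linalg.inv(K).T@E[:3,:3].T
    p=E[:3,3]; return p+d*((z-p[2])/d[:,2])[:,None]
def w2px(P,K,E):
    P=np.atleast_2d(P); c=(P-E[:3,3])@E[:3,:3]; p=c@K.T; return p[:,:2]/p[:,2:]
def go(x,y,z,yaw=None,o=None):
    "tool shift to reach x,y,z from now (current axes); yaw=target world angle of tool y mod pi, deg"
    o=o or bot.get_obs();R=rot(o["tool_rot"]);d=R.T@(np.array([x,y,z])-o["eef_pos"])
    a=np.degrees(np.arctan2(R[1,1],R[0,1]));print("toolyaw",a.round(2),"q7",o["q"][6].round(2),"tilt",np.degrees(np.arccos(-R[2,2])).round(2))
    s="";
    if yaw is not None:
        t=(yaw-a+90)%180-90; s="turn about world z %.1f => tool rz %.1f; shift after turn %s"%(t,-t,np.round(Rn.from_euler('z',-t,degrees=True).as_matrix().T@d*1000,1))
    print("shift mm",np.round(d*1000,1),s)
E
python3 - <<'E'
from h import *
K,E=cam("top");a=cv2.imread("pics/top0.png");g=cv2.cvtColor(a,6);hsv=cv2.cvtColor(a,40)
def blob(mask,name,z):
    n,l,s,c=cv2.connectedComponentsWithStats(mask.astype(np.uint8))
    for i in range(1,n):
        if 25<s[i,4]<2500 and 150<c[i,1]<310 and 100<c[i,0]<460:
            cn=max(cv2.findContours((l==i).astype(np.uint8),0,1)[0],key=cv2.contourArea);r=cv2.minAreaRect(cn)
            (cx,cy),_=cv2.minEnclosingCircle(cn)
            print(name,s[i,4],"uv",c[i].round(1),"circ",round(cx,1),round(cy,1),"rect",np.round(r[1],1),round(r[2],1),px2w([r[0]],z,K,E).round(4)[0])
blob(g<62,"dark",.02)
blob((hsv[...,1]<45)&(g>175),"white",.055)
blob((hsv[...,1]<60)&(g>110)&(g<=175),"grey",.006)
blob((a[...,2]>a[...,0]*1.9)&(g<100)&(hsv[...,1]>130),"brown",.028)
c=a[165:305,110:445];cv2.imwrite("pics/c1.png",cv2.resize(c,None,fx=2.35,fy=2.35,interpolation=cv2.INTER_CUBIC))
E
```

```text
dark 243 uv [442.1 192.7] circ 441.5 192.5 rect [ 8.5 29.7] 45.0 [ 0.6225 -0.4086  0.02  ]
dark 68 uv [270.4 206. ] circ 270.7 206.3 rect [13. 13.] 90.0 [0.5958 0.0125 0.02  ]
dark 461 uv [136.  220.1] circ 136.0 220.3 rect [24. 26.] 90.0 [0.5675 0.3463 0.02  ]
dark 215 uv [279.7 265.6] circ 279.9 265.5 rect [19. 19.] 90.0 [ 0.4507 -0.0076  0.02  ]
grey 73 uv [420.1 213.6] circ 420.0 213.5 rect [ 2.4 29.1] 48.0 [ 0.5734 -0.3577  0.006 ]
grey 721 uv [197.7 223.8] circ 197.6 223.7 rect [31. 31.] 90.0 [0.5569 0.1961 0.006 ]
grey 326 uv [130.8 283.7] circ 130.9 283.8 rect [25.2 13.4] 39.1 [0.409  0.3632 0.006 ]
grey 160 uv [424.5 279.8] circ 424.5 280.0 rect [13.5 13.5] 60.3 [ 0.4104 -0.3629  0.006 ]
brown 1502 uv [351.4 210.1] circ 351.8 210.2 rect [26.2 58.9] 13.2 [ 0.5838 -0.1857  0.028 ]
brown 350 uv [442.2 192.7] circ 441.5 192.5 rect [11.3 32.5] 45.0 [ 0.6218 -0.4059  0.028 ]
brown 60 uv [144.2 216.2] circ 136.9 219.8 rect [27.3 13.5] 61.6 [0.5749 0.3278 0.028 ]
brown 39 uv [132.3 219.9] circ 134.3 220.1 rect [10.2  5.7] 84.3 [0.5669 0.352  0.028 ]
brown 44 uv [141.9 274.1] circ 142.0 275.0 rect [22.8  2.6] 35.8 [0.4341 0.3277 0.028 ]
```

View pics/c1.png

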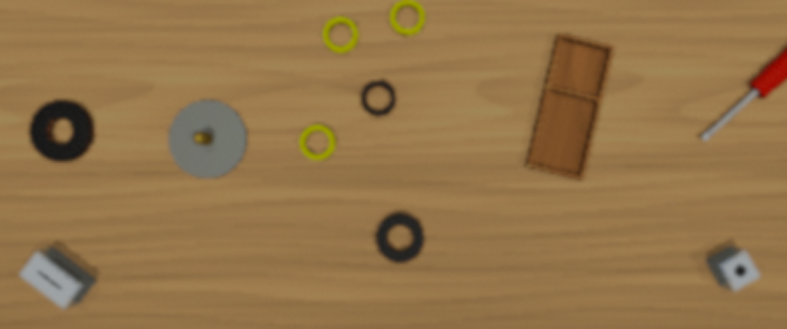

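Run:
```python
from h import *
K,E=cam("top")
print(px2w([[110+52/2.35,165+279/2.35],[110+739/2.35,165+270/2.35]],.055,K,E).round(4))
go(.5675,.3463,.15)
go(.5675,.3463,.15,90)
```

```text
[[ 0.4142  0.3443  0.055 ]
 [ 0.4148 -0.3491  0.055 ]]
toolyaw 69.39 q7 -0.08 tilt 0.08
shift mm [-409.2 -150.5   42.9] 
toolyaw 69.39 q7 -0.08 tilt 0.08
shift mm [-409.2 -150.5   42.9] turn about world z 20.6 => tool rz -20.6; shift after turn [-330.1 -284.9   42.9]
```

move_arm --commands '[[[-0.051,-0.0188,0.0053,0,0,0,0.085],[-0.051,-0.0188,0.0053,0,0,0,0.085],[-0.051,-0.0188,0.0053,0,0,0,0.085],[-0.051,-0.0188,0.0053,0,0,0,0.085],[-0.051,-0.0188,0.0053,0,0,0,0.085],[-0.051,-0.0188,0.0053,0,0,0,0.085],[-0.051,-0.0188,0.0053,0,0,0,0.085],[-0.051,-0.0188,0.0053,0,0,0,0.085],[0,0,0,0,0,0,0.085],[0,0,0,0,0,0,0.085]]]' --squeeze 40

```text
t: 1.4
eef_pos: [0.5661, 0.3475, 0.1506]
tool_rot: [-0.001, 0.179, 0.984, -0.0]
contact_force: [-0.4, 0.5, -0.2]
gripper_width: 0.988
grasp_force: 0.0
```

```bash
cat > w.py <<'E'
from h import *
import sys
def shot(name):
    o=bot.get_obs();im=imaging.read_camera("wrist")[:,:,::-1].copy();cv2.imwrite(f"pics/{name}.png",im);K,E=cam("wrist",o)
    print("t",o["t"],"pos",o["eef_pos"].round(4),"q",o["q"].round(2));return o,im,K,E
def circ(im,mask,guess,z,r,K,E):
    "fit ellipse of dark blob nearest guess; world centre"
    n,l,s,c=cv2.connectedComponentsWithStats(mask.astype(np.uint8))
    u=w2px([[*guess,z]],K,E)[0]
    for i in range(1,n):
        if s[i,4]>300 and np.hypot(*(c[i]-u))<90:
            cn=max(cv2.findContours((l==i).astype(np.uint8),0,1)[0],key=cv2.contourArea)
            P=px2w(cn[:,0],z,K,E)[:,:2].astype(np.float32);(x,y),rr=cv2.minEnclosingCircle(P)
            print("blob",s[i,4],"uv",c[i].round(0),"centre",round(x,4),round(y,4),"mean",P.mean(0).round(4),"r",round(rr,4))
E
python3 - <<'E'
from w import *
o,im,K,E=shot("w1");g=cv2.cvtColor(im,6)
circ(im,g<60,(.5675,.3463),.02,.033,K,E)
print(w2px([[.557,.196,.006]],K,E))
E
```

```text
t 1.4 pos [0.5661 0.3475 0.1506] q [-0.73  0.5   0.12  1.63 -0.07  1.02  0.62]
blob 2458 uv [286. 190.] centre 0.5639 0.3496 mean [0.5636 0.3499] r 0.0335
[[159.85345876 227.79958072]]
```

View pics/w1.png

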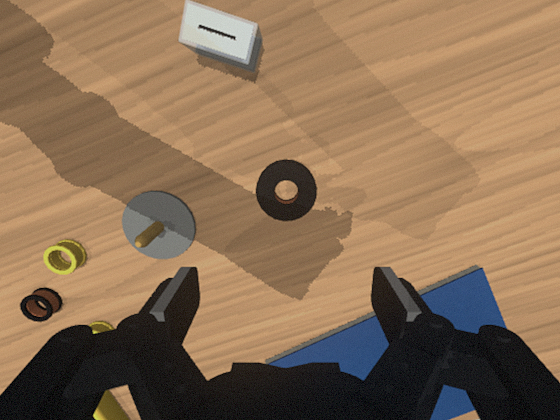

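Run:
```python
from w import *
o=bot.get_obs();K,E=cam("wrist",o);im=cv2.imread("pics/w1.png")
hsv=cv2.cvtColor(im,40);g=cv2.cvtColor(im,6)
circ(im,(hsv[...,1]<50)&(g>60)&(g<170),(.557,.196),.006,.042,K,E)
# wide module top plate
m=(hsv[...,1]<40)&(g>185);n,l,s,c=cv2.connectedComponentsWithStats(m.astype(np.uint8))
for i in range(1,n):
    if s[i,4]>500:
        cn=max(cv2.findContours((l==i).astype(np.uint8),0,1)[0],key=cv2.contourArea);P=px2w(cn[:,0],.055,K,E)[:,:2].astype(np.float32);print(s[i,4],cv2.minAreaRect(P))
go(.5638,.3497,-.004)
```

```text
blob 3405 uv [159. 223.] centre 0.5541 0.197 mean [0.5531 0.1973] r 0.0424
blob 637 uv [168. 294.] centre 0.6426 0.1702 mean [0.6397 0.1659] r 0.0458
2401 ((0.41083914041519165, 0.34758174419403076), (0.0572897344827652, 0.029847435653209686), 53.121944427490234)
toolyaw 69.47 q7 0.62 tilt 0.07
shift mm [  1.8   0.5 154.7]
```

move_arm --commands '[[[0.002,0,0.04,0,0,0,0.085],[0,0,0.04,0,0,0,0.085],[0,0,0.035,0,0,0,0.085],[0,0,0.02,0,0,0,0.085],[0,0,0.0175,0,0,0,0.085],[0,0,0,0,0,0,0.06],[0,0,0,0,0,0,0.055],[0,0,0,0,0,0,0.05],[0,0,0,0,0,0,0.05],[0,0,0,0,0,0,0.05]]]'

```text
t: 2.7
eef_pos: [0.5649, 0.3482, -0.0011]
tool_rot: [0.0, 0.179, 0.984, 0.0]
contact_force: [-0.6, -0.4, 0.0]
gripper_width: 0.588
grasp_force: 0.0
```

Run:
```python
from w import *
o,im,K,E=shot("w2");print(o["gripper_width"],o["grasp_force"])
circ(im,cv2.cvtColor(im,6)<60,(.5638,.3497),.02,.033,K,E)
```

```text
t 2.7 pos [ 0.5649  0.3482 -0.0011] q [-0.71  0.68  0.09  1.72 -0.09  0.74  0.63]
0.5881454052243674 0.0
```

View pics/w2.png

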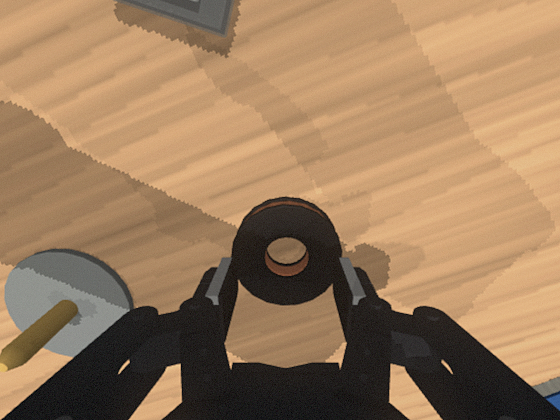

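Run:
```python
from w import *
o=bot.get_obs();K,E=cam("wrist",o)
print(px2w([[286,248],[233,248],[339,248],[287,304],[287,200]],.02,K,E).round(4))
print(w2px([[*o["eef_pos"][:2],.02],o["eef_pos"]],K,E))
print(rot(o["tool_rot"]).round(3), E.round(3))
im=imaging.read_camera("top")[:,:,::-1];cv2.imwrite("pics/t1.png",cv2.resize(im[180:280,90:240],(750,500),interpolation=cv2.INTER_CUBIC))
```

```text
[[0.5591 0.3511 0.02  ]
 [0.5482 0.3222 0.02  ]
 [0.57   0.3801 0.02  ]
 [0.595  0.3384 0.02  ]
 [0.5321 0.3619 0.02  ]]
[[284.65152206 257.95522226]
 [284.6753153  243.21330226]]
[[-0.936  0.352  0.   ]
 [ 0.352  0.936  0.   ]
 [-0.     0.    -1.   ]] [[ 0.352  0.891  0.288  0.489]
 [ 0.936 -0.335 -0.108  0.377]
 [ 0.001  0.308 -0.951  0.18 ]
 [ 0.     0.     0.     1.   ]]
```

View pics/t1.png

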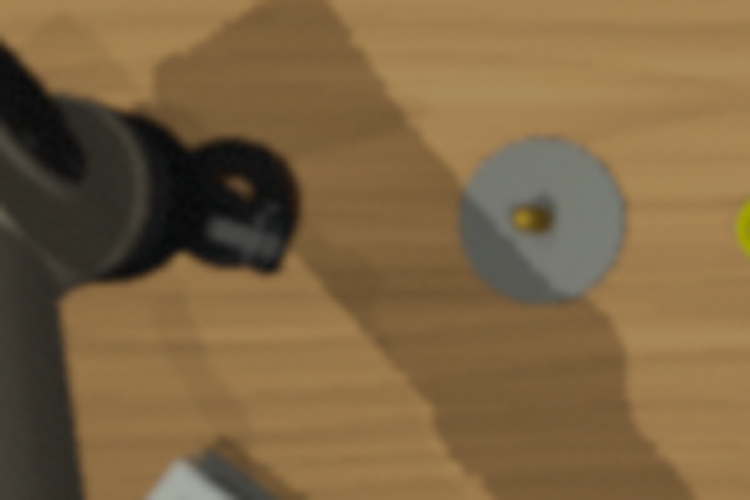

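Run:
```python
from w import *
im=cv2.imread("pics/w2.png")[190:330,190:390]
s=imaging.read_camera("scene")[:,:,::-1];K,E=cam("scene");u=w2px([[.565,.348,.02]],K,E)[0].astype(int);print(u)
c=s[u[1]-50:u[1]+40,u[0]-60:u[0]+70]
A=cv2.resize(im,(400,280),interpolation=2);B=cv2.resize(c,(400,277),interpolation=2)
cv2.imwrite("pics/m1.png",np.vstack([A,B]))
```

```text
[420 325]
```

View pics/m1.png

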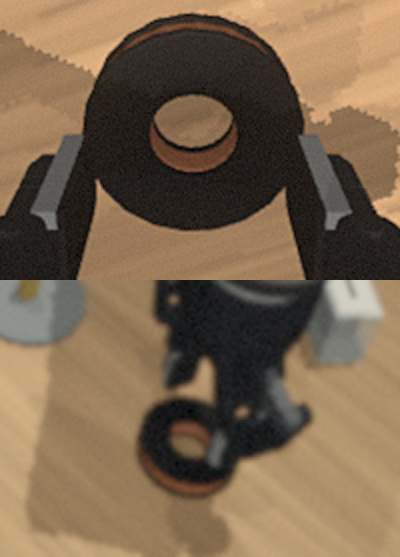

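Run:
```python
from w import *
o=bot.get_obs();R=rot(o["tool_rot"])
for z in(0,-.019,-.03,-.045):
    P=[o["eef_pos"]+R@np.array([x,y,z]) for y in(-.025,.025) for x in(-.011,.011)]
    print(z,"wrist",w2px(P,*cam("wrist",o)).round(0).tolist(),"scene",((w2px(P,*cam("scene"))-[360,275])*[400/130,277/90]+[0,280]).round(0).tolist())
```

```text
0 wrist [[247.0, 258.0], [246.0, 228.0], [322.0, 258.0], [323.0, 228.0]] scene [[148.0, 425.0], [177.0, 416.0], [186.0, 490.0], [216.0, 479.0]]
-0.019 wrist [[244.0, 273.0], [242.0, 239.0], [326.0, 273.0], [327.0, 239.0]] scene [[153.0, 410.0], [183.0, 400.0], [191.0, 475.0], [222.0, 465.0]]
-0.03 wrist [[241.0, 282.0], [239.0, 247.0], [328.0, 282.0], [330.0, 247.0]] scene [[156.0, 401.0], [186.0, 391.0], [195.0, 466.0], [226.0, 456.0]]
-0.045 wrist [[237.0, 297.0], [235.0, 260.0], [332.0, 297.0], [334.0, 260.0]] scene [[160.0, 388.0], [190.0, 379.0], [200.0, 454.0], [231.0, 443.0]]
```

Both cameras show the fingertips about 45 mm behind the nominal TCP, so they are hovering above the coil. I'll open, lower carefully and watch the force.

move_arm --commands '[[[0,0,0,0,0,0,0.085],[0,0,0,0,0,0,0.085],[0,0,0,0,0,0,0.085],[0.0015,0.001,0.012,0,0,0,0.085],[0,0,0.01,0,0,0,0.085],[0,0,0.008,0,0,0,0.085],[0,0,0,0,0,0,0.085]]]'

```text
t: 3.72
eef_pos: [0.5629, 0.349, -0.0327]
tool_rot: [-0.001, 0.179, 0.984, -0.001]
contact_force: [-0.5, 0.7, 0.9]
gripper_width: 0.995
grasp_force: 0.0
```

Run:
```python
from w import *
o,im,K,E=shot("w3");print(o["contact_force"])
s=imaging.read_camera("scene")[:,:,::-1]
cv2.imwrite("pics/m2.png",np.vstack([cv2.resize(im[190:330,170:410],(480,280),interpolation=2),cv2.resize(s[275:365,360:490],(480,332),interpolation=2)]))
```

```text
t 3.725 pos [ 0.5629  0.349  -0.0327] q [-0.71  0.72  0.09  1.73 -0.09  0.7   0.64]
[-0.50425367  0.69491228  0.85273478]
```

View pics/m2.png

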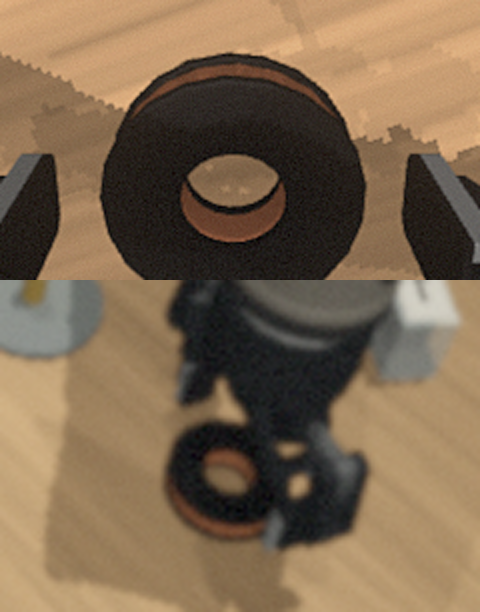

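Run:
```python
from w import *
o=bot.get_obs();R=rot(o["tool_rot"])
for z in(-.02,-.03,-.04,-.05,-.06):
    P=[o["eef_pos"]+R@np.array([x,y,z]) for y in(-.0425,.0425) for x in(-.011,.011)]
    print(z,"wrist",((w2px(P,*cam("wrist",o))-[170,190])*2).round(0).tolist(),"scene",((w2px(P,*cam("scene"))-[360,275])*[480/130,332/90]+[0,280]).round(0).tolist())
```

```text
-0.02 wrist [[89.0, 167.0], [83.0, 100.0], [370.0, 167.0], [375.0, 100.0]] scene [[162.0, 438.0], [197.0, 427.0], [239.0, 570.0], [276.0, 557.0]]
-0.03 wrist [[81.0, 184.0], [75.0, 114.0], [377.0, 185.0], [384.0, 114.0]] scene [[165.0, 429.0], [200.0, 418.0], [243.0, 561.0], [280.0, 548.0]]
-0.04 wrist [[72.0, 204.0], [65.0, 130.0], [386.0, 204.0], [393.0, 131.0]] scene [[168.0, 419.0], [203.0, 408.0], [247.0, 551.0], [284.0, 539.0]]
-0.05 wrist [[62.0, 226.0], [55.0, 149.0], [396.0, 226.0], [403.0, 149.0]] scene [[171.0, 410.0], [207.0, 398.0], [251.0, 542.0], [288.0, 529.0]]
-0.06 wrist [[51.0, 251.0], [43.0, 170.0], [407.0, 251.0], [416.0, 170.0]] scene [[174.0, 400.0], [210.0, 388.0], [254.0, 533.0], [292.0, 520.0]]
```

move_arm --commands '[[[0,0,0.005,0,0,0,0.085],[0,0,0.003,0,0,0,0.085],[0,0,0,0,0,0,0.05],[0,0,0,0,0,0,0.05],[0,0,0,0,0,0,0.05],[0,0,0,0,0,0,0.05]]]'

```text
t: 4.58
eef_pos: [0.5637, 0.3496, -0.0391]
tool_rot: [0.0, 0.179, 0.984, 0.0]
contact_force: [-1.8, 0.0, 5.4]
gripper_width: 0.74
grasp_force: 43.7
```

move_arm --commands '[[[0,0,-0.025,0,0,0,0.05],[0,0,-0.04,0,0,0,0.05],[0,0,-0.02,0,0,0,0.05],[-0.0111,-0.0365,0,0,0,0,0.05],[-0.0111,-0.0365,0,0,0,0,0.05],[-0.0112,-0.0366,0,0,0,0,0.05],[-0.0112,-0.0366,0,0,0,0,0.05],[0,0,0,0,0,0,0.05],[0,0,0,0,0,0,0.05]]]'

```text
t: 5.7
eef_pos: [0.5537, 0.1975, 0.0452]
tool_rot: [-0.0, 0.179, 0.984, 0.0]
contact_force: [-0.4, 1.1, -2.1]
gripper_width: 0.735
grasp_force: 44.7
```

Run:
```python
from w import *
o,im,K,E=shot("w4");print(o["gripper_width"],o["grasp_force"]);go(.5541,.197,-.031)
K2,E2=cam("scene");s=imaging.read_camera("scene")[:,:,::-1];u=w2px([[.554,.197,.05]],K2,E2)[0].astype(int)
cv2.imwrite("pics/m3.png",np.vstack([cv2.resize(im[160:340,150:420],(480,320),interpolation=2),cv2.resize(s[u[1]-45:u[1]+45,u[0]-75:u[0]+75],(480,280),interpolation=2)]))
```

```text
t 5.7 pos [0.5537 0.1975 0.0452] q [-0.53  0.52  0.1   1.89 -0.08  0.74  0.83]
0.7350809204150063 44.6653204280301
toolyaw 69.46 q7 0.83 tilt 0.04
shift mm [-0.9 -1.1 76.2]
```

View pics/m3.png

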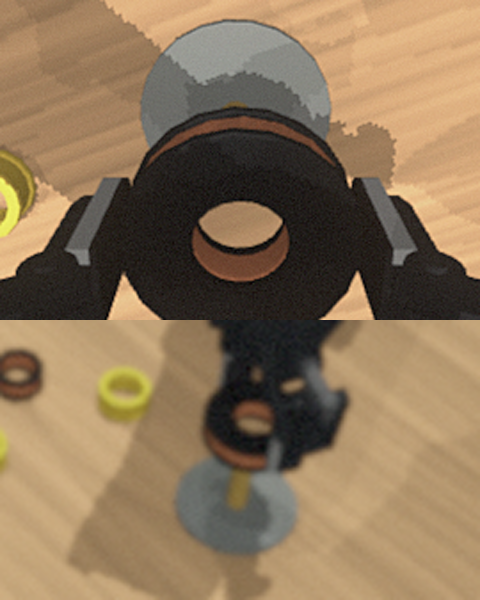

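Run:
```python
from w import *
o=bot.get_obs();c=cam("wrist",o)
f=lambda P:((w2px(P,*c)-[150,160])*[480/270,320/180]).round(0).tolist()
print("post top,base,mid",f([[.5541,.197,.056],[.5541,.197,.006],[.5541,.197,.04]]))
p=o["eef_pos"]
for z in(.104,.1): print("hole centre if at tcp",f([[p[0],p[1],z]]))
h=np.array([[150+241*270/480,160+(208)*180/320]]);print(px2w(h,.104,*c))
```

```text
post top,base,mid [[235.0, 163.0], [236.0, 113.0], [236.0, 145.0]]
hole centre if at tcp [[239.0, 239.0]]
hole centre if at tcp [[239.0, 230.0]]
[[0.54528329 0.2022259  0.104     ]]
```

move_arm --commands '[[[-0.001,-0.001,0.01,0,0,0,0.05],[0,0,0.02,0,0,0,0.05],[0,0,0.02,0,0,0,0.05],[0,0,0.016,0,0,0,0.05],[0,0,0.007,0,0,0,0.05],[0,0,0,0,0,0,0.05],[0,0,0,0,0,0,0.05]]]'

```text
t: 6.68
eef_pos: [0.5551, 0.196, -0.0269]
tool_rot: [0.0, 0.179, 0.984, 0.0]
contact_force: [0.3, 0.1, -1.6]
gripper_width: 0.736
grasp_force: 44.7
```

move_arm --commands '[[[0,0,0.003,0,0,0,0.05],[0,0,0.002,0,0,0,0.05],[0,0,0,0,0,0,0.05]]]'

```text
t: 7.05
eef_pos: [0.5544, 0.1957, -0.0326]
tool_rot: [-0.0, 0.179, 0.984, -0.0]
contact_force: [-0.3, -0.1, -1.5]
gripper_width: 0.737
grasp_force: 44.7
```

move_arm --commands '[[[0,0,0.0015,0,0,0,0.05],[0,0,0,0,0,0,0.078],[0,0,0,0,0,0,0.085],[0,0,0,0,0,0,0.085],[0,0,-0.04,0,0,0,0.085],[0,0,-0.05,0,0,0,0.085],[0,0,-0.05,0,0,0,0.085]]]'

```text
t: 7.92
eef_pos: [0.5542, 0.1956, 0.1073]
tool_rot: [-0.0, 0.179, 0.984, -0.0]
contact_force: [0.7, -0.0, -1.2]
gripper_width: 0.996
grasp_force: 0.0
```

Run:
```python
from h import *
o=bot.get_obs();print(o["eef_pos"]);go(.452,-.007,.11)
```

```text
[0.55422464 0.19560284 0.10728492]
toolyaw 69.38 q7 0.82 tilt 0.03
shift mm [  24.3 -225.6   -2.6]
```

move_arm --commands '[[[0.006,-0.056,0,0,0,0,0.075],[0.006,-0.056,0,0,0,0,0.075],[0.006,-0.056,0,0,0,0,0.075],[0.006,-0.056,0,0,0,0,0.075],[0,0,0,0,0,0,0.075],[0,0,0,0,0,0,0.075]]]'

```text
t: 8.68
eef_pos: [0.4538, -0.005, 0.1063]
tool_rot: [0.0, 0.179, 0.984, 0.0]
contact_force: [0.8, -0.6, 1.3]
gripper_width: 0.874
grasp_force: 0.0
```

Run:
```python
from w import *
o,im,K,E=shot("w5");g=cv2.cvtColor(im,6)
circ(im,g<60,(.45,-.007),.02,.026,K,E)
circ(im,g<60,(.596,.0125),.02,.019,K,E)
go(.45,-.006,-.037)
cv2.imwrite("pics/x5.png",im)
```

```text
t 8.675 pos [ 0.4538 -0.005   0.1063] q [-0.28  0.23  0.18  2.16 -0.06  0.75  1.15]
blob 1892 uv [279. 197.] centre 0.4456 -0.0077 mean [ 0.4455 -0.0076] r 0.0269
blob 42107 uv [283. 369.] centre 0.7039 -0.1053 mean [ 0.6248 -0.074 ] r 0.3372
blob 632 uv [345. 314.] centre 0.5879 0.0137 mean [0.5877 0.0126] r 0.0245
toolyaw 69.46 q7 1.15 tilt 0.06
shift mm [  3.3  -3.  143.2]
```

View pics/w5.png

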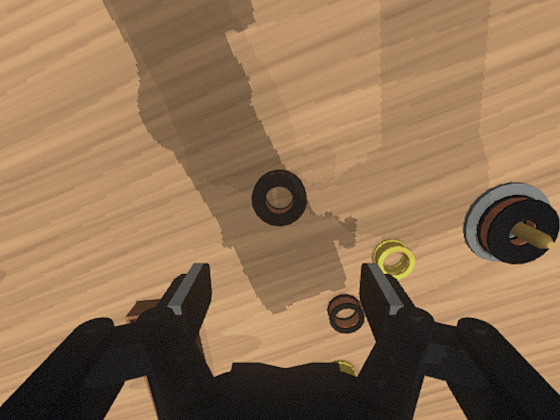

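move_arm --commands '[[[0.0067,-0.0054,0.03,0,0,0,0.075],[0,0,0.05,0,0,0,0.075],[0,0,0.035,0,0,0,0.075],[0,0,0.02,0,0,0,0.075],[0,0,0.005,0,0,0,0.075],[0,0,0,0,0,0,0.075],[0,0,0,0,0,0,0.035],[0,0,0,0,0,0,0.035],[0,0,0,0,0,0,0.035],[0,0,0,0,0,0,0.035],[0,0,0,0,0,0,0.035]]]'

```text
t: 10.1
eef_pos: [0.4459, -0.0079, -0.0328]
tool_rot: [0.001, 0.179, 0.984, 0.0]
contact_force: [-1.4, 0.4, 7.2]
gripper_width: 0.569
grasp_force: 40.0
```

move_arm --commands '[[[0,0,-0.02,0,0,0,0.035],[0,0,-0.04,0,0,0,0.035],[0,0,-0.025,0,0,0,0.035],[-0.0058,0.0459,0,0,0,0,0.035],[-0.0058,0.0459,0,0,0,0,0.035],[-0.0059,0.0459,0,0,0,0,0.035],[-0.0059,0.0459,0,0,0,0,0.035],[-0.0059,0.046,0,0,0,0,0.035],[0,0,0,0,0,0,0.035],[0,0,0,0,0,0,0.035]]]'

```text
t: 11.35
eef_pos: [0.5528, 0.1958, 0.0511]
tool_rot: [-0.0, 0.179, 0.984, -0.0]
contact_force: [-1.0, -0.1, -1.5]
gripper_width: 0.572
grasp_force: 41.9
```

Run:
```python
from w import *
o=bot.get_obs();go(.5541,.1967,-.006)
o,im,K,E=shot("w6");cv2.imwrite("pics/m6.png",cv2.resize(im[160:340,150:420],(540,360),interpolation=2))
print((w2px([[.5541,.197,.056],[.5541,.197,.026],[*o["eef_pos"][:2],o["eef_pos"][2]+.053]],K,E)-[150,160])*2)
```

```text
toolyaw 69.38 q7 0.85 tilt 0.04
shift mm [-0.9  1.3 57.1] 
t 11.35 pos [0.5528 0.1958 0.0511] q [-0.56  0.51  0.14  1.9  -0.1   0.75  0.85]
[[274.26902867 175.02575078]
 [273.77369489 140.62854485]
 [268.9966273  255.05793548]]
```

View pics/m6.png

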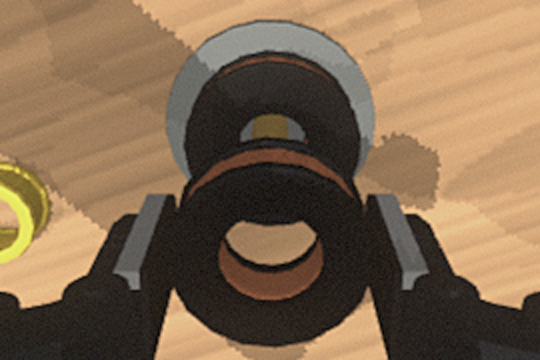

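move_arm --commands '[[[0,0.001,0.01,0,0,0,0.035],[0,0,0.018,0,0,0,0.035],[0,0,0.016,0,0,0,0.035],[0,0,0.008,0,0,0,0.035],[0,0,0.004,0,0,0,0.035],[0,0,0,0,0,0,0.035]]]'

```text
t: 12.15
eef_pos: [0.5536, 0.1973, -0.0052]
tool_rot: [-0.0, 0.179, 0.984, -0.0]
contact_force: [-0.8, 0.1, -1.1]
gripper_width: 0.575
grasp_force: 41.9
```

move_arm --commands '[[[0,0,0.0015,0,0,0,0.035],[0,0,0,0,0,0,0.06],[0,0,0,0,0,0,0.08],[0,0,0,0,0,0,0.08],[0,0,-0.04,0,0,0,0.08],[0,0,-0.05,0,0,0,0.08],[0,0,-0.03,0,0,0,0.055],[-0.0247,-0.0398,0,0,0,0,0.055],[-0.0247,-0.0398,0,0,0,0,0.055],[-0.0247,-0.0399,0,0,0,0,0.055],[-0.0248,-0.0399,0,0,0,0,0.055],[0,0,0,0,0,0,0.055],[0,0,0,0,0,0,0.055]]]'

```text
t: 13.78
eef_pos: [0.5899, 0.014, 0.1135]
tool_rot: [-0.0, 0.179, 0.984, 0.0]
contact_force: [0.5, 1.0, -0.3]
gripper_width: 0.645
grasp_force: 0.0
```

Run:
```python
from w import *
o,im,K,E=shot("w7");g=cv2.cvtColor(im,6)
circ(im,g<60,(.59,.013),.02,.019,K,E);print(w2px([[.59,.013,.02]],K,E))
cv2.imwrite("pics/m7.png",im)
```

```text
t 13.775 pos [0.5899 0.014  0.1135] q [-0.28  0.43  0.2   1.85 -0.11  0.87  1.18]
blob 713 uv [285. 205.] centre 0.5923 0.0132 mean [0.5922 0.013 ] r 0.0203
[[283.75718596 203.55055417]]
```

View pics/w7.png

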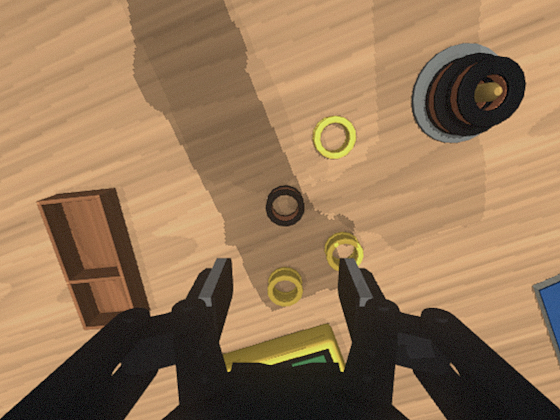

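move_arm --commands '[[[-0.0025,0,0.03,0,0,0,0.055],[0,0,0.05,0,0,0,0.055],[0,0,0.035,0,0,0,0.055],[0,0,0.02,0,0,0,0.055],[0,0,0.0065,0,0,0,0.055],[0,0,0,0,0,0,0.055],[0,0,0,0,0,0,0.02],[0,0,0,0,0,0,0.02],[0,0,0,0,0,0,0.02],[0,0,0,0,0,0,0.02]]]'

```text
t: 15.08
eef_pos: [0.5936, 0.0126, -0.0262]
tool_rot: [0.001, 0.179, 0.984, 0.001]
contact_force: [-1.9, 0.3, 5.5]
gripper_width: 0.413
grasp_force: 39.3
```

Run:
```python
from h import *
o=bot.get_obs();go(.5541,.1967,.06)
print(o["grasp_force"],o["gripper_width"],o["eef_pos"])
```

```text
toolyaw 69.37 q7 1.22 tilt 0.15
shift mm [101.7 158.5 -86.2] 
39.25354141774733 0.41291205968306505 [ 0.59358039  0.01256453 -0.02620919]
```

move_arm --commands '[[[0,0,-0.02,0,0,0,0.02],[0,0,-0.04,0,0,0,0.02],[0,0,-0.03,0,0,0,0.02],[0.0254,0.0396,0,0,0,0,0.02],[0.0254,0.0396,0,0,0,0,0.02],[0.0254,0.0396,0,0,0,0,0.02],[0.0254,0.0397,0,0,0,0,0.02],[0,0,0,0,0,0,0.02],[0,0,0,0,0,0,0.02]]]'

```text
t: 16.2
eef_pos: [0.5536, 0.1961, 0.0632]
tool_rot: [0.001, 0.179, 0.984, 0.0]
contact_force: [0.5, -0.7, -1.5]
gripper_width: 0.407
grasp_force: 40.1
```

Run:
```python
from w import *
o,im,K,E=shot("w8");go(.5541,.1968,.021);print(o["grasp_force"],o["gripper_width"])
g=cv2.cvtColor(im,6);p=o["eef_pos"]
u=w2px([[p[0],p[1],p[2]+.0465]],K,E)[0];print(u)
# hole of held coil: non-dark region around u
v=u.astype(int);m=(g>50).astype(np.uint8);n,l,s,c=cv2.connectedComponentsWithStats(m)
for i in range(1,n):
    if 100<s[i,4]<6000: print(s[i],c[i].round(0))
cv2.imwrite("pics/m8.png",cv2.resize(im[160:340,150:420],(540,360),interpolation=2))
```

```text
t 16.2 pos [0.5536 0.1961 0.0632] q [-0.58  0.49  0.17  1.89 -0.11  0.77  0.87]
toolyaw 69.29 q7 0.87 tilt 0.07
shift mm [ 0.3  1.6 42. ] 
40.0617628791224 0.4074920976155345
[284.64146956 280.63951027]
[264 197  46  11 126] [286. 201.]
[270 218  32  19 450] [286. 227.]
[256 240  59  20 357] [285. 247.]
[ 260  263   50   39 1358] [285. 282.]
[ 238  294   95   74 4959] [285. 336.]
[417 351  17  20 104] [425. 360.]
[137 352  17  19 108] [145. 360.]
[ 141  361   53   59 1169] [173. 395.]
[ 377  361   53   59 1148] [397. 395.]
[484 411  23   9 105] [496. 417.]
```

move_arm --commands '[[[0,0.001,0.01,0,0,0,0.02],[0,0,0.014,0,0,0,0.02],[0,0,0.01,0,0,0,0.02],[0,0,0.006,0,0,0,0.02],[0,0,0.0015,0,0,0,0.02],[0,0,0,0,0,0,0.02]]]'

```text
t: 17.0
eef_pos: [0.5536, 0.1975, 0.0206]
tool_rot: [0.0, 0.179, 0.984, 0.0]
contact_force: [-0.2, 0.5, -0.4]
gripper_width: 0.409
grasp_force: 40.1
```

move_arm --commands '[[[0,0,0.001,0,0,0,0.02],[0,0,0,0,0,0,0.04],[0,0,0,0,0,0,0.06],[0,0,-0.01,0,0,0,0.065],[0,0,-0.05,0,0,0,0.065],[0,0,-0.04,0,0,0,0.065],[0.0466,0.0226,0,0,0,0,0.065],[0.0466,0.0226,0,0,0,0,0.065],[0.0466,0.0226,0,0,0,0,0.065],[0.0466,0.0226,0,0,0,0,0.065],[0,0,0,0,0,-10.5,0.065],[0,0,0,0,0,-10.5,0.065],[0,0,0,0,0,-10.5,0.065],[0,0,0,0,0,-10.5,0.065],[0,0,0,0,0,-10.5,0.065],[0,0,0,0,0,-10.5,0.065],[0,0,0,0,0,-10.5,0.065],[0,0,0,0,0,0,0.065],[0,0,0,0,0,0,0.065]]]'

```text
t: 19.38
eef_pos: [0.411, 0.3477, 0.1199]
tool_rot: [0.0, -0.444, 0.896, 0.0]
contact_force: [-0.2, 0.0, 0.3]
gripper_width: 0.763
grasp_force: 0.0
```

```bash
cat >> w.py <<'E'
def white(im,K,E):
    hsv=cv2.cvtColor(im,40);g=cv2.cvtColor(im,6)
    m=((hsv[...,1]<45)&(g>175)).astype(np.uint8);n,l,s,c=cv2.connectedComponentsWithStats(m)
    for i in range(1,n):
        if s[i,4]>400:
            cn=max(cv2.findContours((l==i).astype(np.uint8),0,1)[0],key=cv2.contourArea);P=px2w(cn[:,0],.055,K,E)[:,:2].astype(np.float32);r=cv2.minAreaRect(P);print("white",s[i],np.round(r[0],4),np.round(r[1],4),round(r[2],1))
E
python3 - <<'E'
from w import *
o,im,K,E=shot("w9");white(im,K,E);go(.411,.3476,.003)
E
```

```text
t 19.375 pos [0.411  0.3477 0.1199] q [-0.71  0.34 -0.13  1.95  0.06  0.85  1.62]
white [264 178  36  27 639] [0.4014 0.3334] [0.0226 0.0296] 52.7
toolyaw 142.71 q7 1.62 tilt 0.02
shift mm [ 1.000e-01 -1.000e-01  1.168e+02]
```

Run:
```python
from w import *
o=bot.get_obs();K,E=cam("wrist",o);im=cv2.imread("pics/w9.png");hsv=cv2.cvtColor(im,40);g=cv2.cvtColor(im,6)
for x in range(-45,46,9):
  p=np.array([.411,.3476])+x/1000*np.array([np.cos(.92),np.sin(.92)]);u=w2px([[*p,.055]],K,E)[0].astype(int);print(x,u,im[u[1],u[0]],end=";")
for t in(100,125,150):
    m=((hsv[...,1]<50)&(g>t)).astype(np.uint8);n,l,s,c=cv2.connectedComponentsWithStats(m)
    for i in range(1,n):
        if s[i,4]>300 and abs(c[i][0]-285)<80:
            cn=max(cv2.findContours((l==i).astype(np.uint8),0,1)[0],key=cv2.contourArea);P=px2w(cn[:,0],.055,K,E)[:,:2].astype(np.float32);r=cv2.minAreaRect(P);print("\n",t,s[i],np.round(r[0],4),np.round(r[1],4),round(r[2],1))
```

```text
-45 [282 157] [ 96 131 165];-36 [282 168] [83 89 90];-27 [282 179] [164 158 154];-18 [282 190] [200 206 202];-9 [282 200] [67 72 76];0 [282 210] [57 58 63];9 [282 220] [57 63 68];18 [282 230] [156 167 175];27 [282 239] [153 163 173];36 [282 248] [ 94 128 161];45 [282 257] [101 136 174];
 100 [ 263  167   38   76 2415] [0.4093 0.3438] [0.067  0.0318] 52.7

 125 [ 263  177   38   66 2360] [0.4118 0.3471] [0.0587 0.0318] 52.7

 150 [ 263  177   38   66 2197] [0.4117 0.3472] [0.0588 0.0311] 52.6
```

move_arm --commands '[[[0,-0.001,0.03,0,0,0,0.065],[0,0,0.045,0,0,0,0.065],[0,0,0.03,0,0,0,0.065],[0,0,0.0115,0,0,0,0.065],[0,0,0,0,0,0,0.065],[0,0,0,0,0,0,0.018],[0,0,0,0,0,0,0.018],[0,0,0,0,0,0,0.018],[0,0,0,0,0,0,0.018],[0,0,0,0,0,0,0.018]]]'

```text
t: 20.68
eef_pos: [0.4125, 0.3478, 0.0044]
tool_rot: [0.001, -0.445, 0.895, 0.0]
contact_force: [0.1, -1.3, 5.9]
gripper_width: 0.364
grasp_force: 39.6
```

Run:
```python
from h import *
o=bot.get_obs();R=rot(o["tool_rot"]);print((R.T@np.array([.4118-o["eef_pos"][0],.3472-o["eef_pos"][1],0])*1000).round(1))
# box corners from w7 (TCP .5899 .014 .1135)
o7=dict(eef_pos=np.array([.5899,.014,.1135]),tool_rot=np.array([0,.179,.984,0]))
P=px2w([[38,202],[117,188],[85,328],[147,316]],.028,*cam("wrist",o7));print(P.round(4))
K,E=cam("top")
r=px2w(np.array([[527,165],[558,37],[611,46],[582,178]])/2.35+[110,165],.028,K,E);print(r.round(4),r.mean(0))
```

```text
[ 0.9  0.2 -0. ]
[[ 0.5087 -0.1972  0.028 ]
 [ 0.5228 -0.1221  0.028 ]
 [ 0.6449 -0.2326  0.028 ]
 [ 0.6548 -0.1633  0.028 ]]
[[ 0.5229 -0.1421  0.028 ]
 [ 0.6556 -0.177   0.028 ]
 [ 0.6453 -0.2318  0.028 ]
 [ 0.5086 -0.1986  0.028 ]] [ 0.58308794 -0.18735909  0.028     ]
```

move_arm --commands '[[[0,0,-0.02,0,0,0,0.018],[0,0,-0.05,0,0,0,0.018],[0,0,-0.04,0,0,0,0.018],[0,0,0,0,0,9.6,0.018],[0,0,0,0,0,9.6,0.018],[0,0,0,0,0,9.6,0.018],[0,0,0,0,0,9.6,0.018],[0,0,0,0,0,9.6,0.018],[0,0,0,0,0,9.6,0.018],[0,0,0,0,0,9.4,0.018],[-0.027,-0.0476,0,0,0,0,0.018],[-0.027,-0.0476,0,0,0,0,0.018],[-0.027,-0.0476,0,0,0,0,0.018],[-0.027,-0.0476,0,0,0,0,0.018],[-0.027,-0.0476,0,0,0,0,0.018],[-0.027,-0.0476,0,0,0,0,0.018],[-0.027,-0.0476,0,0,0,0,0.018],[-0.027,-0.0476,0,0,0,0,0.018],[0,0,0,0,0,0,0.018]]]'

```text
t: 23.05
eef_pos: [0.5287, -0.0804, 0.1136]
tool_rot: [0.001, 0.127, 0.992, -0.001]
contact_force: [-0.3, 0.7, -0.6]
gripper_width: 0.363
grasp_force: 40.2
```

Run:
```python
from w import *
go(.5565,-.1796,.09,75.7)
o,im,K,E=shot("w10");print(o["grasp_force"],o["gripper_width"])
c=np.array([.5836,-.1865]);a=np.radians(-14.3);ex=np.array([np.cos(a),np.sin(a)]);ey=np.array([-ex[1],ex[0]])
v=im.copy()
for sx,sy in((-72,-30),(72,-30),(72,30),(-72,30),(12,-26),(12,26),(-68,-26),(-68,26)):
    p=c+ex*sx/1000+ey*sy/1000;u=w2px([[*p,.028]],K,E)[0];cv2.circle(v,tuple(int(q) for q in u.round()),1,(0,255,0),-1)
cv2.imwrite("pics/m10.png",cv2.resize(v,(800,600),interpolation=2))
```

```text
toolyaw 75.41 q7 1.47 tilt 0.15
shift mm [-51.8 -89.   23.9] turn about world z 0.3 => tool rz -0.3; shift after turn [-51.4 -89.3  23.9]
t 23.05 pos [ 0.5287 -0.0804  0.1136] q [-0.2   0.35  0.28  1.98 -0.13  0.82  1.47]
40.16465809196234 0.3630634080817514
```

View pics/m10.png

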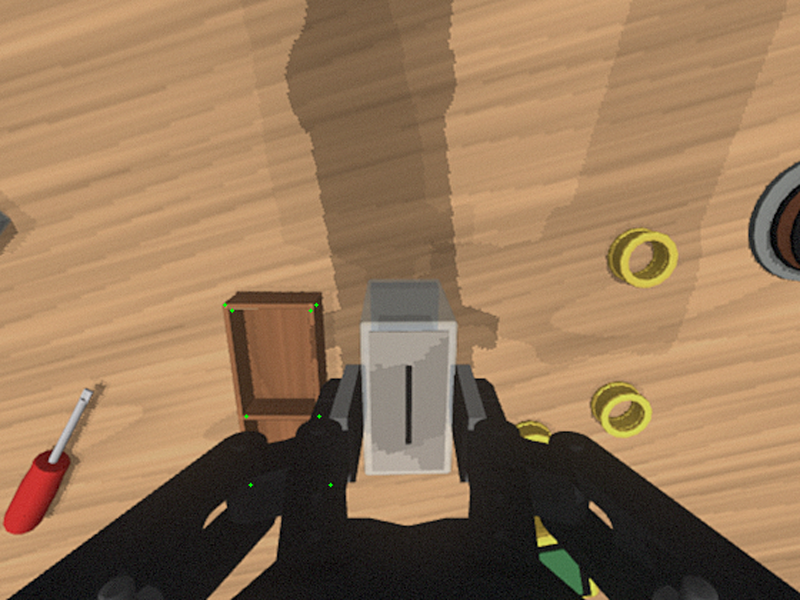

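move_arm --commands '[[[-0.0255,-0.0445,0,0,0,0,0.018],[-0.0255,-0.0445,0,0,0,0,0.018],[0,0,0,0,0,0,0.018],[0,0,0.03,0,0,0,0.018],[0,0,0.03,0,0,0,0.018]]]'

```text
t: 23.72
eef_pos: [0.5564, -0.1708, 0.0526]
tool_rot: [0.0, 0.122, 0.993, 0.001]
contact_force: [0.4, 0.1, -1.6]
gripper_width: 0.363
grasp_force: 40.2
```

Run:
```python
from w import *
o,im,K,E=shot("w11")
go(.5565,-.1796,.008,75.7,o)
hsv=cv2.cvtColor(im,40);g=cv2.cvtColor(im,6);m=((hsv[...,1]<50)&(g>125)).astype(np.uint8);n,l,s,c=cv2.connectedComponentsWithStats(m)
zt=o["eef_pos"][2]+.0506
for i in range(1,n):
    if s[i,4]>1500 and abs(c[i][0]-285)<60:
        cn=max(cv2.findContours((l==i).astype(np.uint8),0,1)[0],key=cv2.contourArea);r=cv2.minAreaRect(px2w(cn[:,0],zt,K,E)[:,:2].astype(np.float32));print(s[i],np.round(r[0],4),np.round(r[1],4),round(r[2],1))
```

```text
t 23.725 pos [ 0.5564 -0.1708  0.0526] q [-0.02  0.51  0.27  1.91 -0.2   0.75  1.7 ]
toolyaw 76.03 q7 1.7 tilt 0.1
shift mm [-2.2 -8.6 44.6] turn about world z -0.3 => tool rz 0.3; shift after turn [-2.3 -8.6 44.6]
[ 252  224   68  109 6440] [ 0.5546 -0.1697] [0.0316 0.0605] 76.0
```

move_arm --commands '[[[-0.0025,-0.0085,0,0,0,0,0.018],[0,0,0.01,0,0,0,0.018],[0,0,0,0,0,0,0.018],[0,0,0,0,0,0,0.018]]]'

```text
t: 24.28
eef_pos: [0.5567, -0.1823, 0.0435]
tool_rot: [0.0, 0.123, 0.992, 0.0]
contact_force: [0.2, -0.4, -1.0]
gripper_width: 0.359
grasp_force: 40.2
```

Run:
```python
from w import *
go(.5565,-.1796,.008,75.7)
```

```text
toolyaw 75.89 q7 1.72 tilt 0.04
shift mm [ 0.8  2.6 35.5] turn about world z -0.2 => tool rz 0.2; shift after turn [ 0.9  2.6 35.5]
```

move_arm --commands '[[[0,0.0025,0.01,0,0,0,0.018],[0,0,0.012,0,0,0,0.018],[0,0,0.009,0,0,0,0.018],[0,0,0.003,0,0,0,0.018],[0,0,0,0,0,0,0.018]]]'

```text
t: 24.9
eef_pos: [0.5568, -0.1802, 0.0088]
tool_rot: [-0.0, 0.123, 0.992, 0.0]
contact_force: [-0.2, 0.2, -1.4]
gripper_width: 0.36
grasp_force: 40.2
```

move_arm --commands '[[[0,0,0.001,0,0,0,0.018],[0,0,0,0,0,0,0.04],[0,0,0,0,0,0,0.052],[0,0,0,0,0,0,0.052],[0,0,-0.02,0,0,0,0.052],[0,0,-0.05,0,0,0,0.06],[0,0,-0.04,0,0,0,0.06],[0.02,-0.0395,0,0,0,0,0.06],[0.02,-0.0395,0,0,0,0,0.06],[0.02,-0.0395,0,0,0,0,0.06],[0.02,-0.0395,0,0,0,0,0.06],[0.02,-0.0395,0,0,0,0,0.06],[0,0,0,0,0,0,0.06],[0,0,0,0,0,0,0.06]]]'

```text
t: 26.65
eef_pos: [0.4122, -0.3468, 0.118]
tool_rot: [0.0, 0.123, 0.992, 0.0]
contact_force: [1.3, 0.3, 1.1]
gripper_width: 0.7
grasp_force: 0.0
```

```bash
cat >> w.py <<'E'
def plate(im,K,E,zt,tmin=125):
    hsv=cv2.cvtColor(im,40);g=cv2.cvtColor(im,6);m=((hsv[...,1]<50)&(g>tmin)).astype(np.uint8);n,l,s,c=cv2.connectedComponentsWithStats(m)
    for i in range(1,n):
        if s[i,4]>300:
            cn=max(cv2.findContours((l==i).astype(np.uint8),0,1)[0],key=cv2.contourArea);r=cv2.minAreaRect(px2w(cn[:,0],zt,K,E)[:,:2].astype(np.float32));print("plate",s[i],np.round(r[0],4),np.round(r[1],4),round(r[2],1))
E
python3 - <<'E'
from w import *
o,im,K,E=shot("w12")
for t in(125,150,175): plate(im,K,E,.055,t)
go(.412,-.347,.003)
E
```

```text
t 26.65 pos [ 0.4122 -0.3468  0.118 ] q [ 0.29  0.36  0.36  1.98 -0.17  0.84  2.07]
plate [ 256  190   51   48 1119] [ 0.4122 -0.3494] [0.0316 0.0313] 28.5
plate [ 472  285   43   54 1585] [ 0.5578 -0.1789] [0.0318 0.06  ] 75.7
plate [257 190  50  48 936] [ 0.4124 -0.3495] [0.0314 0.0309] 28.7
plate [ 473  285   42   54 1497] [ 0.558  -0.1785] [0.031  0.0599] 75.9
plate [ 476  286   39   53 1305] [ 0.5589 -0.177 ] [0.0276 0.0589] 75.9
toolyaw 75.97 q7 2.07 tilt 0.04
shift mm [  0.5  -1.  114.9]
```

move_arm --commands '[[[0,-0.0025,0,0,0,0,0.06],[0,0,0,0,0,9.5,0.06],[0,0,0,0,0,9.5,0.06],[0,0,0,0,0,9.5,0.06],[0,0,0,0,0,9.5,0.06],[0,0,0,0,0,9.4,0.06],[0,0,0.03,0,0,0,0.06],[0,0,0,0,0,0,0.06],[0,0,0,0,0,0,0.06]]]'

```text
t: 27.82
eef_pos: [0.4117, -0.3496, 0.0885]
tool_rot: [0.0, 0.511, 0.86, -0.0]
contact_force: [0.5, 0.3, 0.7]
gripper_width: 0.706
grasp_force: 0.0
```

Run:
```python
from w import *
o,im,K,E=shot("w13")
for t in(110,140): plate(im,K,E,.055,t)
go(.4123,-.3494,.0035,28.6)
```

```text
t 27.825 pos [ 0.4117 -0.3496  0.0885] q [ 0.17  0.43  0.54  2.   -0.3   0.79  1.38]
plate [ 267  194   42   51 1453] [ 0.4104 -0.3456] [0.0317 0.0402] 28.6
plate [420 254  12  64 375] [ 0.5377 -0.3425] [0.0055 0.06  ] 40.8
plate [ 267  206   42   39 1340] [ 0.4126 -0.3497] [0.0316 0.0309] 28.6
plate [420 255  12  63 319] [ 0.5385 -0.3423] [0.0054 0.0593] 42.3
toolyaw 28.51 q7 1.38 tilt 0.07
shift mm [ 0.3  0.6 85.3] turn about world z 0.1 => tool rz -0.1; shift after turn [ 0.3  0.6 85.3]
```

move_arm --commands '[[[0,0.0005,0.03,0,0,0,0.06],[0,0,0.03,0,0,0,0.06],[0,0,0.02,0,0,0,0.06],[0,0,0.0045,0,0,0,0.06],[0,0,0,0,0,0,0.06],[0,0,0,0,0,0,0.018],[0,0,0,0,0,0,0.018],[0,0,0,0,0,0,0.018],[0,0,0,0,0,0,0.018],[0,0,0,0,0,0,0.018]]]'

```text
t: 29.12
eef_pos: [0.4123, -0.3498, 0.0046]
tool_rot: [0.001, 0.511, 0.859, 0.0]
contact_force: [-0.8, 0.4, 5.6]
gripper_width: 0.358
grasp_force: 39.5
```

Run:
```python
from w import *
o=bot.get_obs();go(.6243,-.1969,.1,75.7);print(o["grasp_force"])
```

```text
toolyaw 28.48 q7 1.46 tilt 0.1
shift mm [ 33.2 259.3 -95.2] turn about world z 47.2 => tool rz -47.2; shift after turn [-167.8  200.5  -95.2]
39.50916230678558
```

move_arm --commands '[[[0,0,-0.02,0,0,0,0.018],[0,0,-0.05,0,0,0,0.018],[0,0,-0.04,0,0,0,0.018],[0,0,0,0,0,-9.4,0.018],[0,0,0,0,0,-9.4,0.018],[0,0,0,0,0,-9.4,0.018],[0,0,0,0,0,-9.4,0.018],[0,0,0,0,0,-9.4,0.018],[-0.028,0.0334,0,0,0,0,0.018],[-0.028,0.0334,0,0,0,0,0.018],[-0.028,0.0334,0,0,0,0,0.018],[-0.028,0.0334,0,0,0,0,0.018],[-0.028,0.0334,0,0,0,0,0.018],[-0.028,0.0334,0,0,0,0,0.018],[0,0,0,0,0,0,0.018],[0,0,0,0,0,0,0.018]]]'

```text
t: 31.12
eef_pos: [0.6238, -0.1981, 0.1135]
tool_rot: [-0.0, 0.126, 0.992, -0.0]
contact_force: [-0.2, 0.6, -1.1]
gripper_width: 0.363
grasp_force: 40.0
```

Run:
```python
from w import *
o,im,K,E=shot("w14");plate(im,K,E,o["eef_pos"][2]+.0506);plate(im,K,E,.059)
go(.6243,-.1969,.0085,75.7)
```

```text
t 31.125 pos [ 0.6238 -0.1981  0.1135] q [-0.01  0.54  0.31  1.7  -0.2   0.94  1.69]
plate [ 261   85   44   82 3287] [ 0.5506 -0.1796] [0.0177 0.0327] 75.5
plate [ 93 156  38  66 429] [ 0.5576 -0.2609] [0.0029 0.0358] 41.3
plate [ 253  255   64   57 2943] [ 0.6234 -0.1975] [0.0316 0.0316] 75.5
plate [427 311  29  23 302] [ 0.6641 -0.1229] [0.0186 0.0087] 36.2
plate [ 261   85   44   82 3287] [ 0.5544 -0.1815] [0.0318 0.059 ] 75.5
plate [ 93 156  38  66 429] [ 0.5671 -0.328 ] [0.0053 0.0645] 41.3
plate [ 253  255   64   57 2943] [ 0.6857 -0.2137] [0.057  0.0571] 75.5
plate [427 311  29  23 302] [ 0.7592 -0.0792] [0.0335 0.0157] 36.2
toolyaw 75.39 q7 1.69 tilt 0.06
shift mm [ -0.5   2.1 105.1] turn about world z 0.3 => tool rz -0.3; shift after turn [ -0.5   2.1 105.1]
```

move_arm --commands '[[[0,0.001,0.03,0,0,0,0.018],[0,0,0.03,0,0,0,0.018],[0,0,0.02,0,0,0,0.018],[0,0,0.012,0,0,0,0.018],[0,0,0.008,0,0,0,0.018],[0,0,0.004,0,0,0,0.018],[0,0,0,0,0,0,0.018]]]'

```text
t: 32.05
eef_pos: [0.625, -0.1966, 0.0097]
tool_rot: [0.0, 0.126, 0.992, -0.0]
contact_force: [0.5, -0.0, -0.6]
gripper_width: 0.357
grasp_force: 40.0
```

move_arm --commands '[[[0,0,0.0015,0,0,0,0.018],[0,0,0,0,0,0,0.04],[0,0,0,0,0,0,0.05],[0,0,0,0,0,0,0.05],[0,0,-0.02,0,0,0,0.05],[0,0,-0.05,0,0,0,0.05],[0,0,-0.06,0,0,0,0.05],[0,-0.05,-0.03,0,0,0,0.05],[0.02,-0.06,0,0,0,0,0.05],[0.03,-0.06,0,0,0,0,0.05],[0.03,-0.05,0,0,0,0,0.05],[0,0,0,0,0,0,0.05]]]'

```text
t: 33.55
eef_pos: [0.4904, -0.3912, 0.1701]
tool_rot: [0.0, 0.131, 0.991, -0.002]
contact_force: [0.3, 0.9, 0.5]
gripper_width: 0.588
grasp_force: 0.0
```

Run:
```python
from w import *
K,E=cam("scene");s=imaging.read_camera("scene")[:,:,::-1];t=imaging.read_camera("top")[:,:,::-1]
def c(im,k,P,w=45):
    u=w2px([P],*k)[0].astype(int);return cv2.resize(im[max(u[1]-w,0):u[1]+w,u[0]-w:u[0]+w],(290,290),interpolation=2)
a=np.hstack([c(s,(K,E),[.554,.197,.03]),c(s,(K,E),[.583,-.187,.03])]);k=cam("top")
b=np.hstack([c(t,k,[.554,.197,.03]),c(t,k,[.583,-.187,.03])])
cv2.imwrite("pics/fin.png",np.vstack([a,b]))
```

```text
(no output)
```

View pics/fin.png

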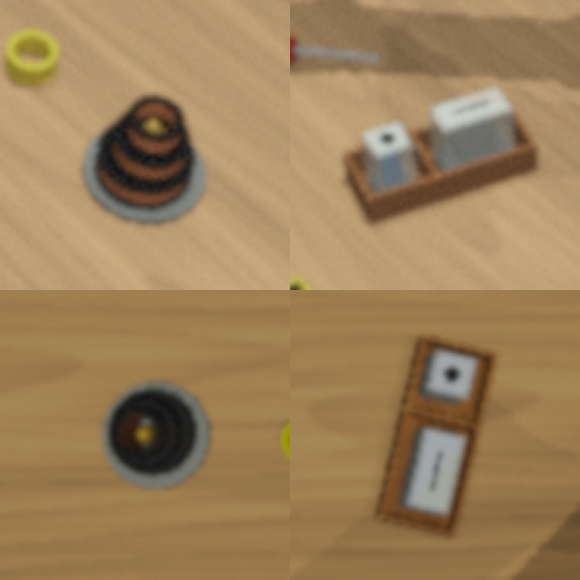

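The coils are stacked large, medium, small, and both modules stand upright in their own cells. The arm is clear, so I'm handing in.

```bash
python3 -c "
from station import bot
print(bot.hand_in())"
```

```text
the job is handed in; nothing more can be done
None
```

The job is handed in at about 34 s: the coils are on the post (large, medium, small from the bottom) and both modules stand upright in their cells. The gripper is clear, and the multimeter and screwdriver were not touched.

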